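# Fit the toastie plate and hold the grill lid half open

## Robot

A 7-joint arm with a two-finger parallel gripper is mounted at the origin on a cart in front of the work surface, level with it; the furniture and walls round the work are solid. World frame = base frame: x ahead of the robot, y to its left, z up, the work surface at z = 0. Lengths are in m, angles in rad, forces in N, time in s.
With the tool pointing down it reaches from about 0.4 to 0.85 m from the base axis. Payload 4.5 kg.
Tool frame: the origin (TCP) lies midway between the tips of the shut fingers; the grasp point (between the pads) lies 19 mm behind it (r.grip_point_offset is the distance from the TCP to the grasp point, in m); z points along the fingers, y is the line along which they close (so a half turn about z gives the same grasp; the last joint's range is limited). The gripper opens to 88 mm and grips with 3 to 60 N. Pads are 18 mm wide; open, the fingers measure 123 mm over their backs; the gripper's body (75 mm by 187 mm) begins 45 mm behind the grasp point.
Start: joints at [-1.283, 0.689, -0.195, 1.565, 0.157, 0.902, -0.215], TCP at [0.157, 0.605, 0.239] pointing down, gripper open.
Joint ranges: [-3.01, 3.01], [-0.46, 2.08], [-1.47, 1.51], [0.13, 2.56], [-1, 4.14], [0.04, 2.09], [-2.66, 2.66]. Speed limits (rad/s): [2.57, 2.57, 3.14, 3.14, 3.14, 3.14, 3.14].

## Interface

Orientations are given as a unit quaternion [x, y, z, w].
In Python, from plant import r, optics gives the robot as it stands.
- The arm moves only by the shell command python3 -m pendant 'ROWS' [OPENING] [FORCE]. ROWS is JSON, a list of rows, each a list of 6 numbers: the shift along the tool's x, y, z as a fraction of full scale, then the turn, a rotation vector about the tool's x, y, z as a fraction of full scale. A call has 1 to 5 rows; each row shifts and turns the commanded pose from where the row before left it, along the tool's axes as they then stand; what a row does not reach is not made up. Full scale, the value 1, is 0.025 m for a shift and pi rad for a turn. A row lasts 1/12 s, in which the tool goes at most 41.7 mm and 7.16 degrees, less where a joint would pass 70% of its speed; a pose out of reach is approached as far as the arm can. A call with a number of a shift or a turn outside -1 to 1 is refused whole. A call with a gripper value outside its range is refused whole. OPENING is the opening, from -1 (shut) to 1 (fully open), set as the call begins (- or left out, the last holds). The fingers move at their own pace and stop on an object; FORCE is the grip in N (left out, the last holds). Time passes only in rows, so rows that do not move let the fingers close. It gives the time, the measured TCP pose, the force, the opening and the grip force at its end, in the units of the state.
- r.get_state(): the state, without advancing time (a new reading comes with each control period).
- optics.snapshot(name): name is "scene" or "top" or "wrist"; returns (picture, depth): 480x640x3 uint8, blue, green, red; 480x640 float32, m along the optical axis (not along the pixel's ray), 0 where there is no reading.
- optics.calibration(name): a dict with "vfov" (degrees; the focal length in pixels is half the picture's height over the tangent of half this angle, whatever the lens; pixels are square), "cx", "cy" (the principal point, pixels), "cam_to_world" (4x4, takes a point from camera to world coordinates); the wrist camera has in their place "tool_from_camera" (4x4, takes a point from camera to tool coordinates, whose origin is the TCP and whose axes are the flange's). Camera axes: x right, y up, looking along -z (the intrinsics and any distortion apply to the point x, -y, -z); pixel columns grow to the right and rows downward; lengths in m; the calibration is good to about 2 mm. The wrist camera is an equidistant fisheye: a pixel r from the principal point sees the ray r / f radians off the axis. A picture is of the moment at which its call begins: read the wrist's pose just before it. calibration takes no time and is no camera call.
- r.finish_job(): hands the job in; it is judged then, once.
The state is a dict: "clock": time; "q": joint angles; "qd": joint speeds; "joint_torque": joint torques, N m; "tool_pos": TCP position; "eef_rot": TCP orientation; "contact_force": force on the tool from outside, world axes, zero at the start; "moment": the same for the moment, N m; "opening": opening from 0.0 (shut) to 1.0 (fully open); "finger_force": force on a finger pad.
Only numpy, scipy, OpenCV 4.12 (cv2) and the standard library are available. Lean on these libraries where they do the work, as an engineer would, in place of code of your own. Each camera call takes 0.05 s, during which the arm holds its last target. There are 200 camera calls.

## Task

Get the sandwich grill ready to warm its plate: lower the loose toastie plate over the two locating pins of the open grill until it lies flush on the deck (do not drop it), and let go of it. Then take the lid by its handle, bring it down gently to 40 degrees above level without letting it drop or touch the plate, and keep holding it there: it does not stay by itself, so you finish with the lid still in your grip. Leave the tomato, the small mug and the spice jar where they are.

Things in the scene. Friction and masses are not known exactly. Their poses are not given: they have to be found in the camera images.
- grill: Red sandwich grill, fixed, 215 (x) x 240 (y) mm, its aluminium deck 55 mm high. Origin: on the worktop under the middle of the plate seat, 95 mm behind its front; +x points from its front to its hinge side, y across it, z up. Its lid starts wide open, just past upright against its stop.
- grill_seat (a point): Centre of the deck, on its surface 55 mm above the worktop, axes as the grill's. Two brass pins stand on the deck at y = -58 and +58 mm from here: 8 mm thick, 14 mm tall, the top 4 mm tapered to 3 mm. The seated plate's origin lies here.
- toast_plate: Loose dark plate, 110 (x) x 150 (y) x 8 mm, about 0.35 kg, flat on the worktop. Origin: centre of its underside. Two 12 mm through holes at x = 0, y = -58 and +58 mm. A ridge along y at the centre, 10 mm thick (x), 76 mm long, top 24 mm above the underside: pinch it from above across x. A half turn makes no difference. Low ribs (to 12 mm above the underside) from 17 mm off centre.
- grill_hinge (a point): Point on the lid's hinge axis, middle of its width, 85 mm above the worktop and 98 mm behind the grill's origin (+x of the grill); the axis runs along the grill's y; axes as the grill's.
- grill_handle (a point): Middle of the lid's handle: black round bar, 12 mm thick, 128 mm long, parallel to the hinge axis, joined to the lid by steel stays at its ends. Bar centre: 197 mm from the hinge axis along the lid, 10 mm to its upper side; the lid's own edge is 46 mm from it. Site axes are the lid's: x towards the hinge, y along the bar, z out of the lid's upper side.
- grill_lid (a joint): Lid angle a, rad: 0 shut (level), 1.57 upright, 1.62 the open stop (starts 1.57 to 1.62); 40 degrees = 0.698. The handle bar is 85 + 197 sin a + 10 cos a mm above the worktop and 197 cos a - 10 sin a mm in front of the hinge axis. The lid turns freely, weighs about 0.55 kg and falls shut when let go below about 1.4.
- tomato: Red tomato, 74 x 72 x 69 mm, loose, a bystander. Origin: centre of its underside.
- small_mug: Small white mug with a handle, 62 x 85 x 52 mm, loose, a bystander. Origin: centre of its underside.
- spice_jar: Spice jar with a dark cap, 41 mm across, 105 mm tall, loose, a bystander. Origin: centre of its underside.
There are look-alikes about, which are no part of the job. Of the things that look like the toast_plate, the larger one is meant.

How it is judged:
By the outcome, as a careful person would: the job done as asked, in the order asked, and still so for the second after the job is handed in, while the arm keeps its last pose, push and grip.
It also fails if it takes over 58 s, if anything falls off the work surface, if the arm or the gripper's body presses on something with over 40 N, if the wrist force passes 120 N, or if a joint passes its speed limit or range.

## Working session

There is one attempt and no reset: what is moved stays moved. The work goes in short steps, Python scripts to look and compute and a shell command to move; the robot and the scene stay as the last step left them, time stands still between calls to the robot, and variables do not carry over. Pictures are saved under pics/ and viewed, at most 10 in all, crops included, and the job is handed in when it is done.

```bash
mkdir -p pics; ls; cat > h.py <<'E'
from plant import r, optics
import numpy as np, cv2
from scipy.spatial.transform import Rotation as R
def cloud(name):
    s=r.get_state(); im,d=optics.snapshot(name); c=optics.calibration(name)
    np.savez(f'pics/{name}.npz',im=im,d=d,M=c.get('cam_to_world',np.eye(4)),f=240/np.tan(np.radians(c['vfov']/2)),cx=c['cx'],cy=c['cy'])
    return im,d,c
def pt(name,u,v):
    z=np.load(f'pics/{name}.npz'); u=np.asarray(u,float);v=np.asarray(v,float)
    d=z['d'][v.round().astype(int),u.round().astype(int)]
    p=np.stack([(u-z['cx'])/z['f']*d,-(v-z['cy'])/z['f']*d,-d,np.ones_like(d)],-1)
    return (p@z['M'].T)[...,:3]
E
python3 - <<'E'
from h import *
for n in ('scene','top'):
    im,d,c=cloud(n); cv2.imwrite(f'pics/{n}0.png',im); print(n,{k:v for k,v in c.items()})
print(optics.calibration('wrist')); print(r.get_state())
E
```

```text
pics
scene {'vfov': 43.46981117238895, 'cx': 319.9642928164869, 'cy': 237.05690983450538, 'cam_to_world': array([[ 0.30507014,  0.8097257 , -0.50127488, -0.33437377],
       [-0.95223688,  0.25200681, -0.17244561, -0.18595797],
       [-0.01330896,  0.52994043,  0.84793043,  1.51639159],
       [ 0.        ,  0.        ,  0.        ,  1.        ]])}
top {'vfov': 43.03436728754402, 'cx': 315.8740832221488, 'cy': 236.21502632925854, 'cam_to_world': array([[-0.19629591,  0.84549416, -0.49659595, -0.36361136],
       [-0.98042973, -0.16148477,  0.11260647,  0.3094214 ],
       [ 0.01501543,  0.50898162,  0.86064641,  1.60190403],
       [ 0.        ,  0.        ,  0.        ,  1.        ]])}
{'vfov': 65.70646984690485, 'cx': 319.7104862271248, 'cy': 244.3000912940846, 'tool_from_camera': array([[-4.26645809e-04,  9.57611566e-01,  2.88062332e-01,
         7.39149586e-02],
       [ 9.99999442e-01,  6.87062641e-04, -8.02928864e-04,
        -8.45379190e-04],
       [-9.66810834e-04,  2.88061828e-01, -9.57611324e-01,
        -1.45193208e-01],
       [ 0.00000000e+00,  0.00000000e+00,  0.00000000e+00,
         1.00000000e+00]])}
{'clock': 0.1, 'q': array([-1.28319584,  0.68988926, -0.19451269,  1.56618637,  0.15732302,
        0.90249665, -0.21505006]), 'qd': array([-1.05104004e-03, -1.59238875e-03, -3.99064172e-04, -1.28643662e-03,
       -5.18731248e-04, -9.73027746e-05,  2.35376492e-04]), 'joint_torque': array([-2.31161714e-03, -5.28497458e+01, -1.27130281e+00, -1.53834879e+01,
       -5.25860593e-02,  1.97275011e-03,  5.71516227e-05]), 'tool_pos': array([0.15684316, 0.60444504, 0.23801112]), 'eef_rot': array([ 1.26496286e-01,  9.91966763e-01, -7.93072899e-04, -3.22012058e-05]), 'contact_force': array([ 0.41561864,  0.40607933, -0.12053394]), 'moment': array([ 0.0085673 , -0.02453124, -0.01810623]), 'finger_force': 0.0, 'opening': 0.9982767885314381}
```

View pics/scene0.png

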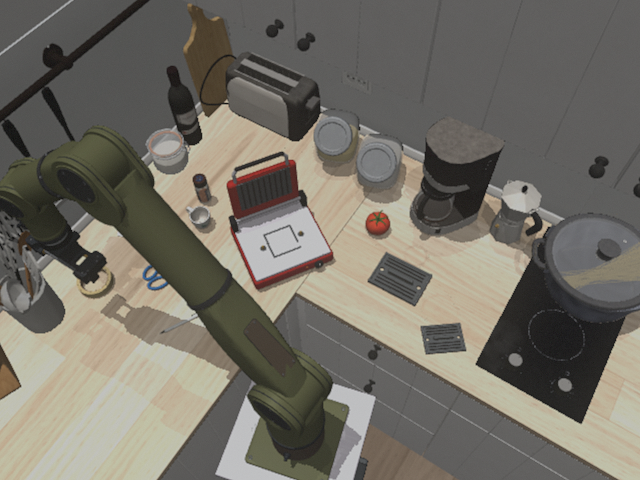

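View pics/top0.png

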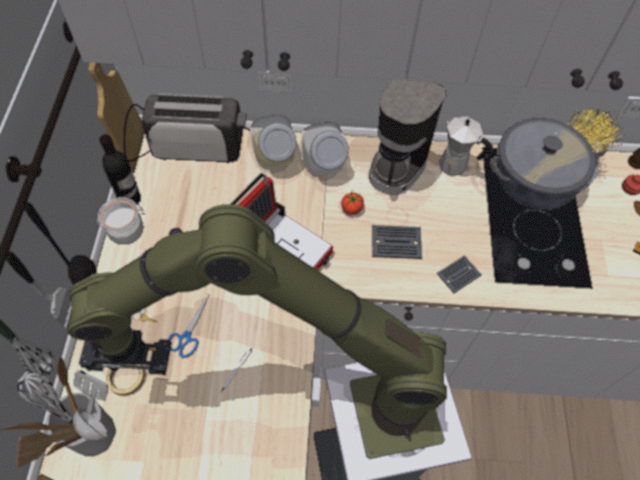

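The scene view shows two plate look-alikes: a larger one at scene (400,278), which is top (397,242), and a smaller one at scene (443,338), which is top (459,274). I choose the larger. The grill is at scene (280,235), with pins near (263,248) and (301,234), and the lid handle at about (262,162). The tomato is at (377,223), the mug at (200,216) and the jar at (202,187).

```bash
python3 - <<'E'
from h import *
z=np.load('pics/scene.npz')['im']
a=cv2.resize(z[245:365,360:480],None,fx=5,fy=5,interpolation=cv2.INTER_CUBIC)[:600]
cv2.imwrite('pics/plate1.png',a)
b=cv2.resize(z[140:290,210:340],None,fx=4,fy=4,interpolation=cv2.INTER_CUBIC)
cv2.imwrite('pics/grill1.png',b)
E
```

```text
(no output)
```

View pics/plate1.png

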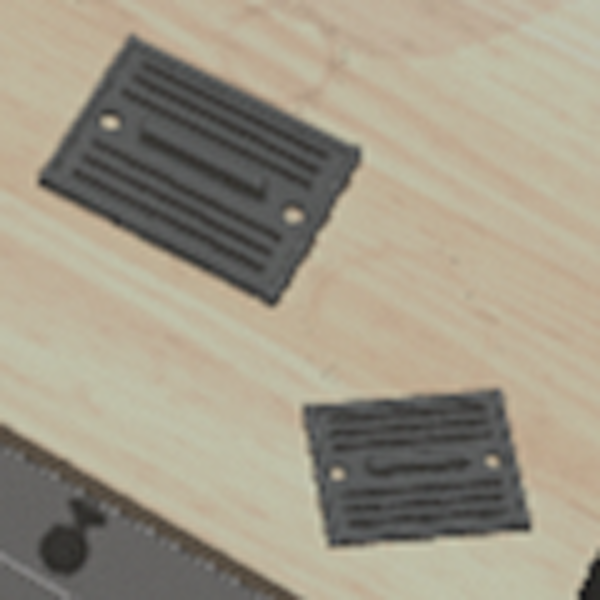

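View pics/grill1.png

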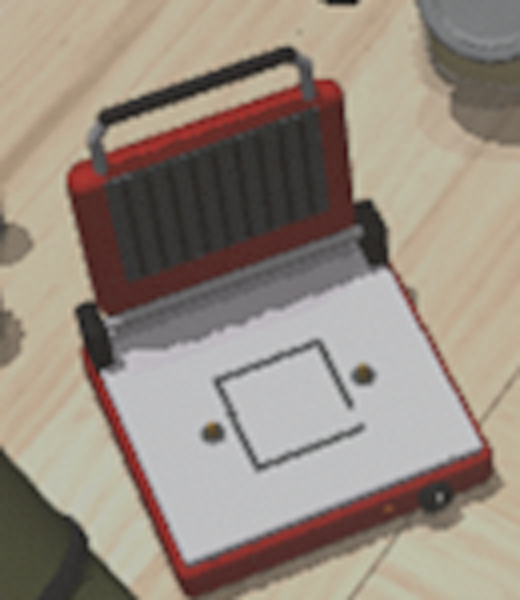

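The larger plate fills the upper left of its crop, with holes at crop (110,121) and (292,215). In the grill crop the pin tips are at (213,430) and (363,372), and the handle runs from (103,117) to (290,55).

```bash
cat >> h.py <<'E'
def ray(name,u,v,h):
    z=np.load(f'pics/{name}.npz'); M=z['M']
    d=M[:3,:3]@np.array([(u-z['cx'])/z['f'],-(v-z['cy'])/z['f'],-1.]); o=M[:3,3]
    return o+d*(h-o[2])/d[2]
E
python3 - <<'E'
from h import *
np.set_printoptions(precision=4,suppress=True)
def P(U,V): return 360+(U+.5)/5-.5,245+(V+.5)/5-.5
def G(U,V): return 210+(U+.5)/4-.5,140+(V+.5)/4-.5
a,b=ray('scene',*P(110,121),.005),ray('scene',*P(292,215),.005)
print('holes',a,b,(a+b)/2,np.linalg.norm(a-b),np.degrees(np.arctan2(*(b-a)[1::-1])))
C=[ray('scene',*P(*p),.008) for p in ((132,38),(360,152),(275,304),(42,182))]
print('corner ctr',np.mean(C,0),[np.linalg.norm(C[i]-C[i-1]) for i in range(4)])
e=C[1]-C[0]+C[2]-C[3];print(np.degrees(np.arctan2(e[1],e[0])))
a,b=ray('scene',*G(213,430),.069),ray('scene',*G(363,372),.069)
print('pins',a,b,(a+b)/2,np.linalg.norm(a-b),np.degrees(np.arctan2(*(b-a)[1::-1])))
a,b=ray('scene',*G(103,117),.282),ray('scene',*G(290,55),.282)
print('handle',a,b,(a+b)/2,np.linalg.norm(a-b),np.degrees(np.arctan2(*(b-a)[1::-1])))
for U in ((150,101),(200,84),(250,68)): u,v=G(*U); print(pt('scene',[u],[v]))
# top view plate: dark pixels
T=np.load('pics/top.npz')['im']; g=cv2.cvtColor(T,cv2.COLOR_BGR2GRAY)
m=((g<120)*255).astype(np.uint8)[215:268,362:432]; n,l,s,c=cv2.connectedComponentsWithStats(m)
i=1+np.argmax(s[1:,4]); cnt=max(cv2.findContours((l==i).astype(np.uint8),0,2)[0],key=cv2.contourArea)
W=np.float32([ray('top',p[0][0]+362,p[0][1]+215,.006)[:2]*1000 for p in cnt]); print('top rect',cv2.minAreaRect(W))
# table z & deck z
print(pt('scene',[350,282],[300,215]), pt('scene',[400],[300]))
E
```

```text
holes [ 0.5095 -0.0797  0.005 ] [ 0.4816 -0.1923  0.005 ] [ 0.4956 -0.136   0.005 ] 0.11603888375063814 -103.92637766573591
corner ctr [ 0.4944 -0.1368  0.008 ] [np.float64(0.10946477102558869), np.float64(0.1460558725165472), np.float64(0.1098697796853053), np.float64(0.14656513541502683)]
-103.68036796542773
pins [0.4418 0.2514 0.069 ] [0.5189 0.1663 0.069 ] [0.4804 0.2088 0.069 ] 0.11484548310548666 -47.865728125006484
handle [0.5295 0.3398 0.282 ] [0.6147 0.2407 0.282 ] [0.5721 0.2902 0.282 ] 0.13066035029860373 -49.32092703185045
[[0.5464 0.3127 0.2884]]
[[0.5727 0.2883 0.2838]]
[[0.5922 0.2602 0.2876]]
top rect ((493.20367431640625, -135.3668212890625), (146.18331909179688, 111.01889038085938), 76.42884826660156)
[[ 0.3902 -0.0205 -0.0005]
 [ 0.5717  0.2421  0.0508]] [[ 0.4318 -0.1533 -0.0004]]
```

Both plate estimates agree: centre (0.495, -0.136), spacing 116 mm, sides 110 × 147. The pins give a seat of (0.480, 0.209) and a grill yaw of 42°. The gripper body will come near the open lid, so I'll measure that clearance.

```bash
python3 - <<'E'
from h import *
np.set_printoptions(precision=4,suppress=True)
u,v=np.meshgrid(np.arange(225,305),np.arange(145,225)); p=pt('scene',u.ravel(),v.ravel())
y=np.radians(42.1); s=np.array([.4804,.2088]); d=p[:,:2]-s
X=d@[np.cos(y),np.sin(y)]; Y=d@[-np.sin(y),np.cos(y)]
im=np.load('pics/scene.npz')['im'][v.ravel(),u.ravel()].astype(int)
for lo in range(80,300,15):
    k=(p[:,2]*1000>lo)&(p[:,2]*1000<lo+15)&(abs(Y)<.1)&(X>.06)&(X<.16)
    if k.sum()>3: print(lo,k.sum(),np.percentile(X[k]*1000,[2,25,50,75]).round(1), np.percentile(Y[k]*1000,[2,98]).round(0))
E
```

```text
80 270 [ 94.6  99.3 102.2 105.3] [-98.  96.]
95 221 [ 97.8 103.1 104.8 106.7] [-98.  97.]
110 208 [100.  103.6 105.1 106.6] [-92.  95.]
125 222 [ 99.4 103.2 105.3 107.2] [-94.  98.]
140 240 [100.4 104.  105.9 107.8] [-92.  96.]
155 234 [101.4 104.7 106.8 108.7] [-93.  98.]
170 246 [102.1 105.6 107.6 109.3] [-95.  98.]
185 237 [103.  106.2 107.6 109.2] [-92.  97.]
200 259 [103.9 106.6 108.6 110.5] [-91.  95.]
215 364 [104.3 108.5 110.8 117.1] [-92.  97.]
230 448 [106.2 112.8 117.9 123.3] [-92.  93.]
245 29 [113.1 116.3 117.6 118.8] [-77.  80.]
260 38 [113.4 117.5 119.6 121.4] [-79.  80.]
275 224 [113.5 117.5 120.  122.9] [-68.  69.]
290 17 [113.7 116.4 119.3 120.8] [-58.  59.]
```

Lid clearance is about 10 mm beyond the gripper body. I'm swinging towards the plate on an arc inside the lid.

```bash
python3 -m pendant '[[-1,-0.5,0,0,0,0.014],[-1,-0.5,0,0,0,0.014],[-1,-0.5,0,0,0,0.014],[-1,-0.5,0,0,0,0.014],[-1,-0.5,0,0,0,0.014]]' - 20; python3 -m pendant '[[-1,-0.5,0,0,0,0.015],[-1,-0.5,0,0,0,0.015],[-1,-0.5,0,0,0,0.015],[-1,-0.5,0,0,0,0.015],[-1,-0.5,0,0,0,0.015]]'
cat >> h.py <<'E'
np.set_printoptions(precision=4,suppress=True)
def yaws(s): 
    m=R.from_quat(s['eef_rot']).as_matrix(); return np.degrees(np.arctan2(m[1,1],m[0,1])), m
def to(x,y,z,yaw=None):
    "remaining: tool-axis shift in units of 25mm, world-z yaw error deg -> tool z turn units"
    s=r.get_state(); w,m=yaws(s); e=np.array([x,y,z])-s['tool_pos']
    print('pos',s['tool_pos'],'yawY',round(w,2),'tilt z',m[:,2],'t',s['clock'],'q',s['q'])
    print('tool-units',(m.T@e)/.025, 'turn z', None if yaw is None else -((yaw-w+90)%180-90)/180)
E
python3 -c "
from h import *
to(.495,-.136,.15,-13.8)"
```

```text
clock: 0.52
tool_pos: [0.2545, 0.5032, 0.2384]
eef_rot: [0.236, 0.972, -0.0, 0.0]
contact_force: [0.2, 0.2, 0.1]
opening: 1.002
finger_force: 0.0
clock: 0.93
tool_pos: [0.3258, 0.3834, 0.2385]
eef_rot: [0.348, 0.937, -0.0, 0.0]
contact_force: [0.1, 0.5, 0.3]
opening: 0.997
finger_force: 0.0
pos [0.3258 0.3834 0.2385] yawY 49.21 tilt z [-0.0001 -0.0002 -1.    ] t 0.9333 q [-0.8957  0.5301 -0.097   1.9303  0.0776  0.6849 -0.1807]
tool-units [-18.6969 -11.3072   3.5446] turn z 0.35005279989889204
```

```bash
for i in 1; do python3 -m pendant '[[-1,-0.1,0,0,0,0.015],[-1,-0.1,0,0,0,0.015],[-1,-0.1,0,0,0,0.015],[-1,-0.1,0,0,0,0.015],[-1,-0.1,0,0,0,0.015]]' >/dev/null; python3 -m pendant '[[-1,-0.1,0,0,0,0.015],[-1,-0.1,0,0,0,0.015],[-1,-0.1,0,0,0,0.015],[-1,-0.1,0,0,0,0.015],[-1,-0.1,0,0,0,0.015]]' >/dev/null;  python3 -m pendant '[[-1,0,0,0,0,0.015],[-1,0,0,0,0,0.015],[-1,0,0,0,0,0.015],[-1,0,0,0,0,0.015],[-1,0,0,0,0,0.015]]'; done
python3 -c "
from h import *
to(.495,-.136,.15,-13.8)"
```

```text
clock: 2.18
tool_pos: [0.4918, 0.052, 0.2385]
eef_rot: [0.651, 0.759, -0.0, -0.0]
contact_force: [0.5, 0.6, 0.8]
opening: 1.001
finger_force: 0.0
pos [0.4918 0.052  0.2385] yawY 8.73 tilt z [-0.0003  0.0001 -1.    ] t 2.1833 q [-0.2392  0.5211  0.0628  1.9592 -0.051   0.663   0.0079]
tool-units [-7.4549 -1.0132  3.5385] turn z 0.12517067699887607
```

```bash
python3 -m pendant '[[-0.94,0.06,0.3,0,0,0.0156],[-0.94,0.06,0.3,0,0,0.0156],[-0.94,0.06,0.3,0,0,0.0156],[-0.94,0.06,0.3,0,0,0.0156]]' >/dev/null; python3 -m pendant '[[-0.94,0.06,0.3,0,0,0.0156],[-0.94,0.06,0.3,0,0,0.0156],[-0.94,0.06,0.3,0,0,0.0156],[-0.94,0.06,0.3,0,0,0.0156],[0,0,0,0,0,0]]'
cat >> h.py <<'E'
def wray(u,v,h,W):
    "wrist pixel -> world point at height h; W=(state,calib)"
    s,c=W; f=240/np.tan(np.radians(c['vfov']/2)); x,y=u-c['cx'],v-c['cy']; rr=np.hypot(x,y); t=rr/f
    d=np.array([np.sin(t)*x/rr,-np.sin(t)*y/rr,-np.cos(t)])
    m=R.from_quat(s['eef_rot']).as_matrix(); T=c['tool_from_camera']
    o=s['tool_pos']+m@T[:3,3]; d=m@T[:3,:3]@d
    return o+d*(h-o[2])/d[2]
E
python3 -c "
from h import *
to(.495,-.136,.013,-13.8)
im,d=optics.snapshot('wrist'); cv2.imwrite('pics/w1.png',im)"
```

```text
clock: 2.93
tool_pos: [0.4983, -0.1394, 0.1774]
eef_rot: [0.789, 0.615, -0.002, 0.0]
contact_force: [0.1, -0.5, 0.1]
opening: 1.0
finger_force: 0.0
pos [ 0.4983 -0.1394  0.1774] yawY -14.14 tilt z [-0.003  -0.0033 -1.    ] t 2.9333 q [ 0.1044  0.647   0.1249  1.9586 -0.1376  0.5462  0.0753]
tool-units [ 0.1268 -0.1488  6.5778] turn z -0.0018976994494222608
```

View pics/w1.png

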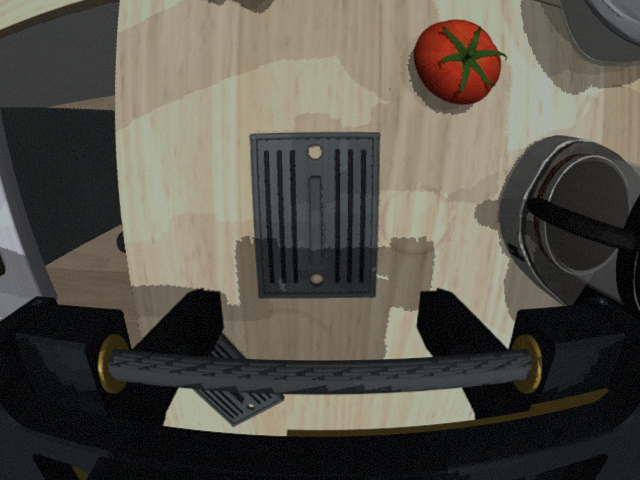

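The wrist view shows the larger plate ahead of the fingers, with holes at (315,152) and (316,279). The tomato is at (458,60) and the smaller look-alike at (240,385).

```bash
python3 -c "
from h import *
W=(r.get_state(),optics.calibration('wrist'))
a=wray(315.5,152.3,.005,W);b=wray(316,279.5,.005,W); print(a,b,(a+b)/2,np.linalg.norm(a-b),np.degrees(np.arctan2(*(a-b)[1::-1])))
print([wray(u,v,.024,W) for u,v in ((315,178),(316,266))])
c=(a+b)/2; to(c[0],c[1],.013,np.degrees(np.arctan2(*(a-b)[1::-1]))-90)"
```

```text
[ 0.51   -0.0782  0.005 ] [ 0.4823 -0.1902  0.005 ] [ 0.4962 -0.1342  0.005 ] 0.11536898990704422 76.15007862718531
[array([ 0.505 , -0.0975,  0.024 ]), array([ 0.4875, -0.1706,  0.024 ])]
pos [ 0.499  -0.1366  0.1779] yawY -13.9 tilt z [-0.0023 -0.0012 -1.    ] t 2.9833 q [ 0.1019  0.6461  0.1219  1.9583 -0.138   0.547   0.0751]
tool-units [ 0.0779 -0.1228  6.5942] turn z -0.0002666300139769046
```

```bash
python3 -m pendant '[[0.08,-0.12,0.9,0,0,0],[0,0,1,0,0,0],[0,0,1,0,0,0],[0,0,1,0,0,0],[0,0,0.8,0,0,0]]' 0 10 >/dev/null; python3 -m pendant '[[0,0,0.6,0,0,0],[0,0,0.5,0,0,0],[0,0,0.4,0,0,0],[0,0,0,0,0,0],[0,0,0,0,0,0]]'
python3 -c "
from h import *
to(.496,-.1345,.013,-13.85); print(r.get_state()['contact_force'])"
```

```text
clock: 3.82
tool_pos: [0.498, -0.1304, 0.0236]
eef_rot: [0.786, 0.619, 0.0, -0.0]
contact_force: [0.4, 0.0, -0.2]
opening: 0.502
finger_force: 0.0
pos [ 0.498  -0.1304  0.0236] yawY -13.54 tilt z [-0.0004  0.0007 -1.    ] t 3.8167 q [ 0.1431  0.9216  0.0395  2.0341 -0.1713  0.1895  0.099 ]
tool-units [-0.1793 -0.0385  0.4244] turn z 0.0017097581602491295
[ 0.4415  0.0476 -0.1519]
```

```bash
python3 -m pendant '[[-0.18,-0.04,0.1,0,0,0],[0,0,0.15,0,0,0],[0,0,0.15,0,0,0],[0,0,0,0,0,0],[0,0,0,0,0,0]]'; python3 -m pendant '[[0,0,0,0,0,0],[0,0,0,0,0,0],[0,0,0,0,0,0],[0,0,0,0,0,0],[0,0,0,0,0,0]]' -1 30;  python3 -m pendant '[[0,0,0,0,0,0],[0,0,0,0,0,0],[0,0,0,0,0,0],[0,0,0,0,0,0],[0,0,0,0,0,0]]' ; python3 -c "
from h import *
to(.496,-.1345,.013,-13.85)"
```

```text
clock: 4.23
tool_pos: [0.4959, -0.1352, 0.0137]
eef_rot: [0.786, 0.618, 0.0, -0.0]
contact_force: [-0.4, 0.6, 0.3]
opening: 0.502
finger_force: 0.0
clock: 4.65
tool_pos: [0.4959, -0.1352, 0.0138]
eef_rot: [0.786, 0.618, 0.0, 0.0]
contact_force: [-0.0, -0.1, -0.2]
opening: 0.145
finger_force: 0.0
clock: 5.07
tool_pos: [0.4958, -0.1352, 0.0137]
eef_rot: [0.786, 0.618, -0.0, -0.0]
contact_force: [-1.2, 0.1, 1.5]
opening: 0.109
finger_force: 30.0
pos [ 0.4958 -0.1352  0.0137] yawY -13.6 tilt z [-0.0003  0.0001 -1.    ] t 5.0667 q [ 0.1559  0.9404  0.0345  2.0368 -0.1685  0.1673  0.105 ]
tool-units [0.0305 0.0029 0.0284] turn z 0.0013635947781823335
```

```bash
python3 -m pendant '[[0,0,-0.2,0,0,0],[0,0,-0.4,0,0,0],[0,0,-0.7,0,0,0],[0,0,-1,0,0,0],[0,0,-1,0,0,0]]' -1 40; python3 -m pendant '[[0,0,-1,0,0,0],[0,0,-1,0,0,0],[0,0,-0.7,0,0,0],[0,0,-0.4,0,0,0],[0,0,0,0,0,0]]'; python3 -c "
from h import *
to(.480,.209,.17,42.1)
print(pt('scene',[377,200,202],[223,212,183]))"
```

```text
clock: 5.48
tool_pos: [0.4953, -0.1351, 0.0972]
eef_rot: [0.786, 0.618, -0.0, -0.001]
contact_force: [0.9, -0.5, -3.3]
opening: 0.108
finger_force: 40.0
clock: 5.9
tool_pos: [0.4969, -0.1356, 0.1759]
eef_rot: [0.786, 0.618, 0.001, 0.002]
contact_force: [0.8, 0.4, -2.8]
opening: 0.108
finger_force: 40.0
pos [ 0.4969 -0.1356  0.1759] yawY -13.61 tilt z [ 0.0041 -0.0008 -1.    ] t 5.9 q [ 0.104   0.6447  0.1178  1.9723 -0.1407  0.5281  0.0821]
tool-units [13.2367 -3.9012  0.2236] turn z -0.309510491634614
[[ 0.6252 -0.032   0.054 ]
 [ 0.5243  0.4889  0.0256]
 [ 0.5786  0.4917  0.1   ]]
```

```bash
python3 -m pendant '[[0.5,0.1,0,0,0,-0.011],[0.88,0.18,0,0,0,-0.0193],[0.88,0.18,0,0,0,-0.0193],[0.88,0.18,0,0,0,-0.0193],[0.88,0.18,0,0,0,-0.0193]]' >/dev/null;python3 -m pendant '[[0.88,0.18,0,0,0,-0.0193],[0.88,0.18,0,0,0,-0.0193],[0.88,0.18,0,0,0,-0.0193],[0.88,0.18,0,0,0,-0.0193],[0.88,0.18,0,0,0,-0.0193]]' >/dev/null; python3 -m pendant '[[0.88,0.18,0,0,0,-0.0193],[0.88,0.18,0,0,0,-0.0193],[0.8,0.16,0,0,0,-0.0175],[0.6,0.12,0,0,0,-0.0132],[0,0,0,0,0,0]]';  python3 -c "
from h import *
to(.480,.209,.17,42.1)"
```

```text
clock: 7.15
tool_pos: [0.5132, 0.157, 0.1723]
eef_rot: [0.48, 0.877, 0.0, -0.002]
contact_force: [-0.6, -0.2, -2.9]
opening: 0.11
finger_force: 40.0
pos [0.5132 0.157  0.1723] yawY 32.65 tilt z [-0.0037  0.0028 -1.    ] t 7.15 q [-0.3566  0.6688 -0.0389  1.9013  0.037   0.5744  0.1516]
tool-units [2.4676 0.0059 0.1042] turn z -0.05249940103254447
```

```bash
python3 -m pendant '[[0,0,0,0,0,0],[0,0,0,0,0,0]]' >/dev/null; python3 -c "
from h import *
import pickle
s=r.get_state(); im,d=optics.snapshot('wrist'); cv2.imwrite('pics/w2.png',im); pickle.dump((s,optics.calibration('wrist'),d),open('w2.pkl','wb'))
to(.480,.209,.17,42.1)"
```

```text
pos [0.5157 0.1501 0.1733] yawY 31.98 tilt z [-0.0006 -0.0015 -1.    ] t 7.3667 q [-0.3507  0.6673 -0.0313  1.901   0.0377  0.5749  0.1513]
tool-units [2.756  0.0357 0.1286] turn z -0.05620270513527233
```

View pics/w2.png

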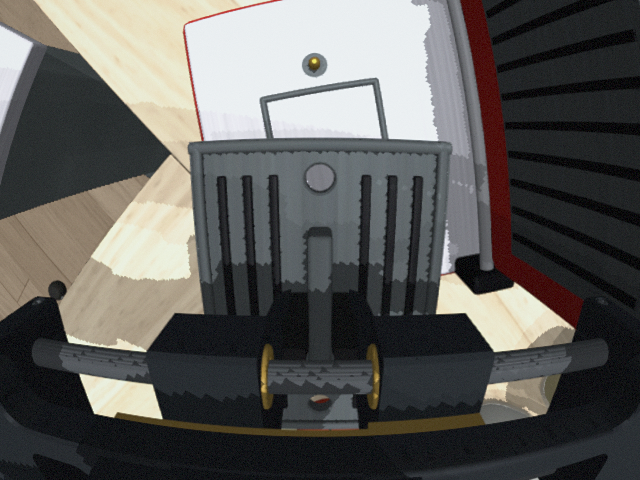

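The plate is held level, its far hole at (320,178), and the +y pin tip is at (315,63). The lid sits to the right, clear of the gripper.

```bash
python3 -c "
from h import *
import pickle
s,c,d=pickle.load(open('w2.pkl','rb')); W=(s,c); m=R.from_quat(s['eef_rot']).as_matrix(); p0=s['tool_pos']; z=p0[2]
pin=wray(315,62.5,.069,W); base=wray(315,66,.055,W); print('pin',pin,base)
h=wray(320,178,z-.0137+.008,W); print('hole tool mm',m.T@(h-p0)*1000)
for u,v in ((190,146),(450,147)): print('corner tool mm',m.T@(wray(u,v,z-.0137+.008,W)-p0)*1000)
y=np.radians(132.1); e=np.array([np.cos(y),np.sin(y)]); print('seat from pin',pin[:2]-.058*e)
print(d[178,320],d[66,330])"
```

```text
pin [0.4472 0.2533 0.069 ] [0.4469 0.2534 0.055 ]
hole tool mm [56.3143 -0.0897  5.6628]
corner tool mm [ 71.0759 -54.3927   5.744 ]
corner tool mm [70.6242 54.2364  5.5622]
seat from pin [0.4861 0.2102]
0.26098084 0.23765795
```

```bash
python3 -m pendant '[[0,0,0,0,0,0],[0,0,0,0,0,0],[0,0,0,0,0,0]]' >/dev/null; cat >> h.py <<'E'
def brass(im,lo,hi,box):
    hsv=cv2.cvtColor(im,cv2.COLOR_BGR2HSV); x0,y0,x1,y1=box
    m=cv2.inRange(hsv,lo,hi)[y0:y1,x0:x1]; n,l,s,c=cv2.connectedComponentsWithStats(m)
    return [(c[i]+[x0,y0],s[i,4]) for i in range(1,n) if s[i,4]>5]
E
python3 -c "
from h import *
for i in range(2):
    s=r.get_state(); im,d=optics.snapshot('wrist'); W=(s,optics.calibration('wrist'))
    print(s['tool_pos'],yaws(s)[0])
    for (u,v),a in brass(im,(10,120,60),(35,255,255),(270,30,370,110)): print(u,v,a,wray(u,v,.066,W))
z=np.load('pics/scene.npz')['im']
for (u,v),a in brass(z,(10,80,50),(40,255,255),(255,225,310,255)): print('sc',u,v,a,ray('scene',u,v,.066))
"
```

```text
[0.5158 0.1509 0.1737] 32.0306692469553
312.9074074074074 63.416666666666664 108 [0.4465 0.2531 0.066 ]
[0.5158 0.1512 0.1738] 32.05518247532707
312.8348623853211 63.65137614678899 109 [0.4464 0.2532 0.066 ]
sc 300.3333333333333 232.5 6 [0.521  0.1672 0.066 ]
sc 262.5 247.0 6 [0.4435 0.2535 0.066 ]
```

```bash
python3 -m pendant '[[0.5,0.03,0.2,0,0,-0.011],[0.7,0.04,0.4,0,0,-0.015],[0.7,0.04,0.4,0,0,-0.015],[0.6,0.03,0.4,0,0,-0.012],[0,0,0.3,0,0,0]]' >/dev/null;  python3 -m pendant '[[0,0,0,0,0,0],[0,0,0,0,0,0],[0,0,0,0,0,0]]'; python3 -c "
from h import *
to(.484,.210,.10,41.9)"
```

```text
clock: 8.38
tool_pos: [0.4828, 0.2037, 0.1315]
eef_rot: [0.41, 0.912, 0.0, 0.001]
contact_force: [0.6, -0.2, -2.9]
opening: 0.11
finger_force: 40.0
pos [0.4828 0.2037 0.1315] yawY 41.57 tilt z [ 0.0011 -0.0004 -1.    ] t 8.3833 q [-0.4548  0.7237 -0.054   1.9708  0.0844  0.4485  0.1541]
tool-units [0.1593 0.2033 1.2594] turn z -0.0018549869546264277
```

```bash
python3 -m pendant '[[0.16,0.2,0.3,0,0,-0.002],[0,0,0.5,0,0,0],[0,0,0.4,0,0,0],[0,0,0,0,0,0],[0,0,0,0,0,0]]' ;  python3 -m pendant '[[0,0,0,0,0,0],[0,0,0,0,0,0]]' >/dev/null; python3 -c "
from h import *
import pickle
to(.484,.210,.10,41.9)
s=r.get_state(); im,d=optics.snapshot('wrist'); pickle.dump((s,optics.calibration('wrist'),d,im),open('w3.pkl','wb'))
cv2.imwrite('pics/w3.png',cv2.resize(im[110:260,220:420],None,fx=4,fy=4,interpolation=cv2.INTER_CUBIC))"
```

```text
clock: 8.8
tool_pos: [0.4828, 0.2103, 0.1007]
eef_rot: [0.407, 0.914, -0.001, -0.0]
contact_force: [-1.2, 0.1, -4.2]
opening: 0.109
finger_force: 40.0
pos [0.4835 0.2108 0.1016] yawY 42.0 tilt z [ 0.0008  0.0004 -1.    ] t 8.9667 q [-0.4694  0.779  -0.0484  1.977   0.0903  0.3866  0.1456]
tool-units [-0.0369 -0.0043  0.0654] turn z 0.0005315251600614424
```

View pics/w3.png

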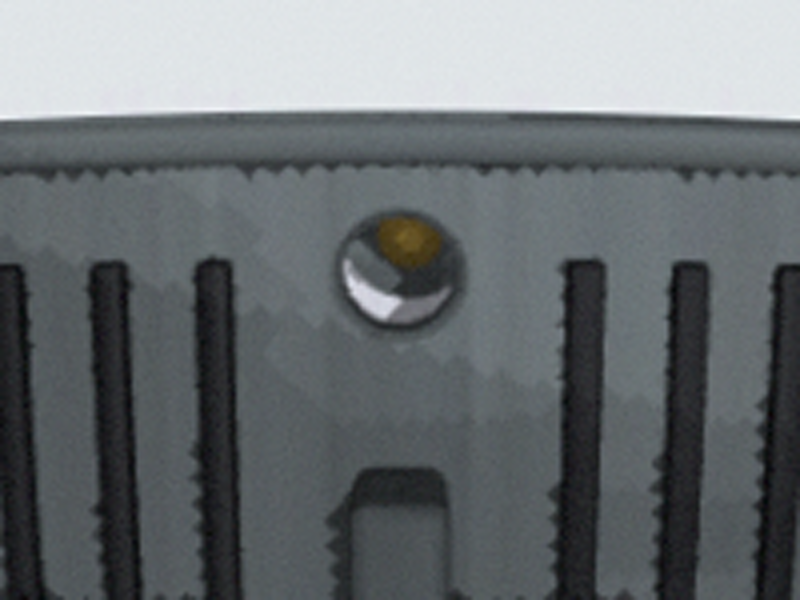

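The pin shows through the hole: the hole's centre is at crop (402,268) and the pin tip at (410,242). I'll compute the offset.

```bash
python3 -c "
from h import *
import pickle
s,c,d,im=pickle.load(open('w3.pkl','rb')); W=(s,c); m=R.from_quat(s['eef_rot']).as_matrix(); p0=s['tool_pos']; z=p0[2]
f=lambda U,V:(220+(U+.5)/4-.5,110+(V+.5)/4-.5)
h=wray(*f(402,268),z-.0137+.008,W); p=wray(*f(410,242),.069,W); q=wray(*f(410,244),.065,W)
print(m.T@(h-p0)*1000,m.T@(p-p0)*1000,m.T@(q-p0)*1000,p)
print([m.T@(wray(*f(u,210),z-.0137+.008,W)-p0)*1000 for u in (338,465)])
"
```

```text
[56.923  -0.1776  5.6854] [57.1023  0.831  32.6205] [56.4863  0.8605 36.6207] [0.4459 0.2538 0.069 ]
[array([62.8816, -6.638 ,  5.6781]), array([62.8759,  6.1863,  5.6896])]
```

```bash
python3 -m pendant '[[0,0.04,0.2,0,0,0],[0,0,0.25,0,0,0],[0,0,0.25,0,0,0],[0,0,0.1,0,0,0],[0,0,0,0,0,0]]' ;  python3 -m pendant '[[0,0,0.1,0,0,0],[0,0,0.1,0,0,0],[0,0,0,0,0,0],[0,0,0,0,0,0]]'; python3 -c "
from h import *
to(.4842,.2115,.0687,42)"
```

```text
clock: 9.43
tool_pos: [0.4832, 0.2111, 0.0802]
eef_rot: [0.407, 0.914, -0.001, -0.001]
contact_force: [-0.4, -0.3, -3.3]
opening: 0.109
finger_force: 40.0
clock: 9.77
tool_pos: [0.4838, 0.2114, 0.0762]
eef_rot: [0.407, 0.914, -0.0, -0.0]
contact_force: [-0.6, -0.4, -3.2]
opening: 0.109
finger_force: 40.0
pos [0.4838 0.2114 0.0762] yawY 42.01 tilt z [-0.0001  0.     -1.    ] t 9.7667 q [-0.474   0.8258 -0.0421  1.9844  0.0945  0.3333  0.1414]
tool-units [-0.0091  0.0159  0.2984] turn z 8.058817530122534e-05
```

```bash
python3 -m pendant '[[0,0,0.08,0,0,0],[0,0,0.08,0,0,0],[0,0,0.06,0,0,0],[0,0,0,0,0,0],[0,0,0,0,0,0]]' ;  python3 -m pendant '[[0,0,0.03,0,0,0],[0,0,0.03,0,0,0],[0,0,0.02,0,0,0],[0,0,0,0,0,0],[0,0,0,0,0,0]]'; python3 -c "
from h import *
to(.4842,.2115,.0687,42)"
```

```text
clock: 10.18
tool_pos: [0.4837, 0.2114, 0.0706]
eef_rot: [0.407, 0.914, -0.0, -0.0]
contact_force: [0.1, -0.3, -4.2]
opening: 0.106
finger_force: 40.0
clock: 10.6
tool_pos: [0.4838, 0.2114, 0.0687]
eef_rot: [0.407, 0.914, 0.0, 0.0]
contact_force: [0.1, -0.3, -2.6]
opening: 0.106
finger_force: 40.0
pos [0.4838 0.2114 0.0687] yawY 42.01 tilt z [ 0.0001  0.0001 -1.    ] t 10.6 q [-0.4752  0.8395 -0.0401  1.9866  0.0957  0.3172  0.1403]
tool-units [-0.0071  0.0133  0.0008] turn z 6.906267312929672e-05
```

Contact is just starting. I'll creep down until the deck pushes back.

```bash
python3 -m pendant '[[0,0,0.03,0,0,0],[0,0,0,0,0,0],[0,0,0,0,0,0]]' ;  python3 -m pendant '[[0,0,0.03,0,0,0],[0,0,0,0,0,0],[0,0,0,0,0,0]]'
```

```text
clock: 10.85
tool_pos: [0.4838, 0.2114, 0.0687]
eef_rot: [0.407, 0.914, 0.0, 0.0]
contact_force: [-2.1, -0.2, 5.5]
opening: 0.108
finger_force: 40.0
clock: 11.1
tool_pos: [0.4838, 0.2114, 0.0687]
eef_rot: [0.407, 0.914, 0.0, 0.0]
contact_force: [-2.7, -1.4, 12.9]
opening: 0.108
finger_force: 40.0
```

Contact came at exactly the flush height of 0.0687. I'll release and retreat.

```bash
python3 -m pendant '[[0,0,-0.04,0,0,0],[0,0,0,0,0,0],[0,0,0,0,0,0],[0,0,0,0,0,0],[0,0,0,0,0,0]]' -0.3 ;  python3 -m pendant '[[0,0,-0.1,0,0,0],[0,0,-0.4,0,0,0],[0,0,-0.8,0,0,0],[0,0,-1,0,0,0],[0,0,-1,0,0,0]]';  python3 -m pendant '[[0,0,-0.6,0,0,0],[0,0,0,0,0,0],[0,0,0,0,0,0]]'; python3 -c "
from h import *
cloud('scene')
im=np.load('pics/scene.npz')['im']; cv2.imwrite('pics/s4.png',cv2.resize(im[140:290,180:380],None,fx=4,fy=4,interpolation=cv2.INTER_CUBIC))"
```

```text
clock: 11.52
tool_pos: [0.4839, 0.2114, 0.068]
eef_rot: [0.407, 0.914, 0.0, -0.0]
contact_force: [-0.3, 0.7, -0.1]
opening: 0.35
finger_force: 0.0
clock: 11.93
tool_pos: [0.4834, 0.2112, 0.152]
eef_rot: [0.407, 0.914, -0.0, -0.0]
contact_force: [0.9, 0.8, 0.2]
opening: 0.352
finger_force: 0.0
clock: 12.18
tool_pos: [0.4843, 0.2116, 0.1669]
eef_rot: [0.407, 0.914, 0.001, 0.001]
contact_force: [-0.2, -1.4, -0.4]
opening: 0.348
finger_force: 0.0
```

View pics/s4.png

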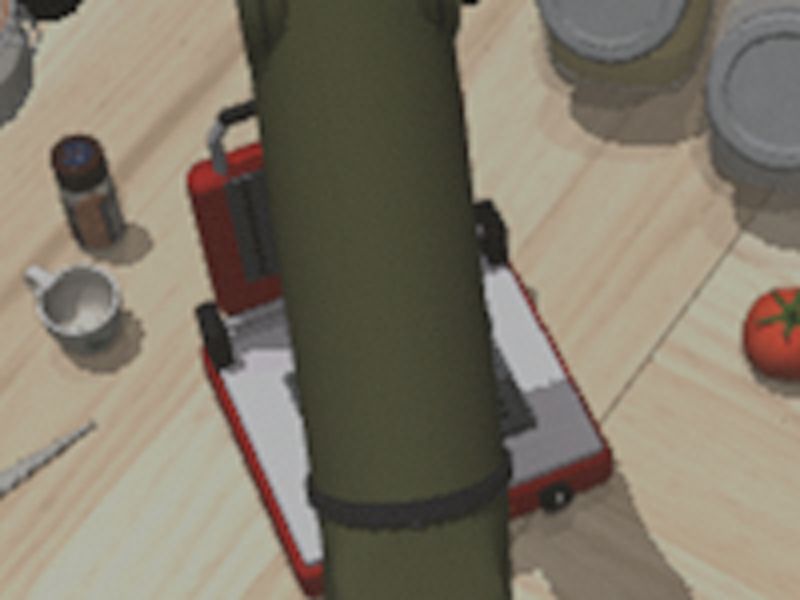

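The arm blocks the scene camera, but the jar, mug and tomato are undisturbed. I'm rising straight up, opening part way, then checking the plate and handle from the wrist.

```bash
python3 -m pendant '[[0,0,-0.6,0,0,0],[0,0,-1,0,0,0],[0,0,-1,0,0,0],[0,0,-1,0,0,0],[0,0,-1,0,0,0]]' 0.4 10 >/dev/null;  python3 -m pendant '[[0,0,-1,0,0,0],[0,0,-0.7,0,0,0],[0,0,-0.3,0,0,0],[0,0,0,0,0,0],[0,0,0,0,0,0]]'; python3 -m pendant '[[0,0,0,0,0,0],[0,0,0,0,0,0]]' >/dev/null; python3 -c "
from h import *
import pickle
S=np.array([.4838,.2114]);e=np.array([.743,.669]); H=S+.1138*e; print(H)
to(H[0],H[1],.33,42)
s=r.get_state(); im,d=optics.snapshot('wrist'); pickle.dump((s,optics.calibration('wrist'),d,im),open('w5.pkl','wb')); cv2.imwrite('pics/w5.png',im)"
```

```text
clock: 13.07
tool_pos: [0.4832, 0.2111, 0.3294]
eef_rot: [0.407, 0.914, -0.001, -0.001]
contact_force: [0.0, 0.5, 0.4]
opening: 0.697
finger_force: 0.0
[0.5684 0.2875]
pos [0.483  0.211  0.3291] yawY 42.02 tilt z [-0.003  -0.0015 -1.    ] t 13.2333 q [-0.4485  0.4499 -0.0784  1.7349  0.0414  0.9618  0.1905]
tool-units [-0.0102  4.5857 -0.0522] turn z 0.00011760186014421315
```

View pics/w5.png

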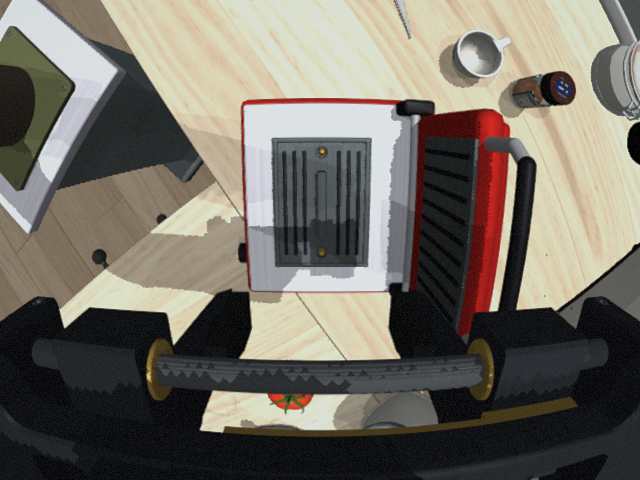

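Both brass pins stand through the plate's holes, at (321,151) and (321,252), and the plate is square on the deck. The handle bar runs from (525,160) to (508,310), with the mug and jar well clear.

```bash
python3 -c "
from h import *
import pickle
s,c,d,im=pickle.load(open('w5.pkl','rb')); W=(s,c)
S=np.array([.4838,.2114]);e=np.array([.743,.669]); n=np.array([-.669,.743])
for u,v in ((524,170),(520,230),(511,295)):
  p=wray(u,v,.2816,W); print(p,(p[:2]-S)@e,(p[:2]-S)@n)
for h,q in ((.069,(321,151.5)),(.069,(321,252))): p=wray(*q,h,W); print('pin',p,(p[:2]-S)@e,(p[:2]-S)@n)
f=240/np.tan(np.radians(c['vfov']/2)); m=R.from_quat(s['eef_rot']).as_matrix(); T=c['tool_from_camera']
for u,v in ((280,150),(362,150),(280,255),(362,255),(300,200),(340,200)):
  D=np.median(d[v-2:v+3,u-2:u+3]); p=wray(u,v,0,W); o=s['tool_pos']+m@T[:3,3]; dr=p-o; k=-(m@T[:3,:3])[:,2]; print(u,v,(o+dr*D/(dr@k))[2].round(4))
"
```

```text
[0.5294 0.3338 0.2816] 0.11571582794117154 0.06044508013000236
[0.5544 0.3084 0.2816] 0.11729873838481979 0.024847097990434486
[0.5833 0.2779 0.2816] 0.11845484335714128 -0.01713955122977879
pin [0.4454 0.2534 0.069 ] -0.0004544621096709301 0.05693991345499153
pin [0.5216 0.1689 0.069 ] -0.00037646685009486136 -0.056883484678578976
280 150 0.0626
362 150 0.0621
280 255 0.0628
362 255 0.0625
300 200 0.0619
340 200 0.0626
```

```bash
python3 -m pendant '[[0,0.5,-0.1,0,0,0],[0,1,0,0,0,0],[0,1,0,0,0,0],[0,1,0,0,0,0],[0,0.8,0,0,0,0]]' >/dev/null;  python3 -m pendant '[[0,0.4,0,0,0,0],[0,0,0,0,0,0],[0,0,0,0,0,0],[0,0,0,0,0,0]]'; python3 -c "
from h import *
to(.5704,.2893,.2626,42)"
```

```text
clock: 14.03
tool_pos: [0.5704, 0.2891, 0.3327]
eef_rot: [0.407, 0.914, -0.001, -0.0]
contact_force: [0.1, -0.2, 0.0]
opening: 0.702
finger_force: 0.0
pos [0.5704 0.2891 0.3327] yawY 41.99 tilt z [-0.0013 -0.0012 -1.    ] t 14.0333 q [-0.5056  0.6186 -0.0673  1.3913  0.0433  1.1349  0.1541]
tool-units [0.0055 0.008  2.8028] turn z -3.4608493648767715e-05
```

```bash
python3 -m pendant '[[0,0,0.4,0,0,0],[0,0,0.8,0,0,0],[0,0,0.8,0,0,0],[0,0,0.5,0,0,0],[0,0,0.3,0,0,0]]';  python3 -m pendant '[[0,0,0,0,0,0],[0,0,0,0,0,0],[0,0,0,0,0,0],[0,0,0,0,0,0],[0,0,0,0,0,0]]' -1 10; python3 -m pendant '[[0,0,0,0,0,0],[0,0,0,0,0,0],[0,0,0,0,0,0],[0,0,0,0,0,0],[0,0,0,0,0,0]]'; python3 -c "
from h import *
to(.5704,.2893,.2626,42)"
```

```text
clock: 14.45
tool_pos: [0.5696, 0.2887, 0.261]
eef_rot: [0.407, 0.914, -0.002, -0.001]
contact_force: [-0.3, 0.1, -0.4]
opening: 0.702
finger_force: 0.0
clock: 14.87
tool_pos: [0.5715, 0.2903, 0.2641]
eef_rot: [0.407, 0.914, 0.001, 0.001]
contact_force: [-0.1, -0.1, 0.2]
opening: 0.345
finger_force: 0.0
clock: 15.28
tool_pos: [0.5713, 0.2903, 0.2634]
eef_rot: [0.407, 0.914, 0.0, 0.0]
contact_force: [-0.5, 0.2, 1.7]
opening: 0.125
finger_force: 9.8
pos [0.5713 0.2903 0.2634] yawY 42.02 tilt z [ 0.0006  0.0005 -1.    ] t 15.2833 q [-0.5048  0.6809 -0.069   1.4893  0.0525  0.9724  0.1454]
tool-units [-0.0037 -0.0534  0.0326] turn z 0.00011927040386833849
```

Handle gripped: 11 mm opening, at the expected position. Next I'll compute the arc increments.

```bash
python3 -c "
import numpy as np
a=1.615-(1.615-.698)*(1-np.cos(np.pi*np.arange(26)/25))/2
f=197*np.cos(a)-10*np.sin(a);h=85+197*np.sin(a)+10*np.cos(a)
Y=np.round(-(f-f[0])/25,2);Z=np.round(-(h-h[0])/25,2)
print([[0,float(y.round(2)),float(z.round(2)),0,0,0] for y,z in zip(np.diff(Y),np.diff(Z))]); print(Y[[5,10,15,20,25]],Z[[5,10,15,20,25]])"
```

```text
[[0, -0.03, 0.0, 0, 0, 0], [0, -0.08, -0.01, 0, 0, 0], [0, -0.14, -0.01, 0, 0, 0], [0, -0.2, -0.01, 0, 0, 0], [0, -0.24, -0.01, 0, 0, 0], [0, -0.29, 0.01, 0, 0, 0], [0, -0.33, 0.01, 0, 0, 0], [0, -0.37, 0.04, 0, 0, 0], [0, -0.39, 0.06, 0, 0, 0], [0, -0.41, 0.08, 0, 0, 0], [0, -0.43, 0.11, 0, 0, 0], [0, -0.43, 0.13, 0, 0, 0], [0, -0.42, 0.16, 0, 0, 0], [0, -0.42, 0.19, 0, 0, 0], [0, -0.39, 0.2, 0, 0, 0], [0, -0.36, 0.21, 0, 0, 0], [0, -0.33, 0.22, 0, 0, 0], [0, -0.3, 0.22, 0, 0, 0], [0, -0.26, 0.21, 0, 0, 0], [0, -0.22, 0.19, 0, 0, 0], [0, -0.17, 0.16, 0, 0, 0], [0, -0.14, 0.14, 0, 0, 0], [0, -0.1, 0.1, 0, 0, 0], [0, -0.06, 0.06, 0, 0, 0], [0, -0.02, 0.02, 0, 0, 0]]
[-0.69 -2.48 -4.57 -6.04 -6.53] [-0.04  0.16  0.95  2.    2.48]
```

```bash
python3 -m pendant '[[0,-0.03,0,0,0,0],[0,-0.08,-0.01,0,0,0],[0,-0.14,-0.01,0,0,0],[0,-0.2,-0.01,0,0,0],[0,-0.24,-0.01,0,0,0]]' -1 25;  python3 -m pendant '[[0,-0.29,0.01,0,0,0],[0,-0.33,0.01,0,0,0],[0,-0.37,0.04,0,0,0],[0,-0.39,0.06,0,0,0],[0,-0.41,0.08,0,0,0]]'; python3 -c "
from h import *
s=r.get_state(); d=s['tool_pos']-[.5713,.2903,.2634]; print(d[:2]@[.743,.669]/.025,-d[2]/.025, s['moment'],s['contact_force'],yaws(s))"
```

```text
clock: 15.7
tool_pos: [0.5581, 0.2783, 0.2642]
eef_rot: [0.407, 0.914, 0.0, 0.0]
contact_force: [0.5, 0.3, -0.4]
opening: 0.121
finger_force: 25.1
clock: 16.12
tool_pos: [0.5239, 0.2476, 0.2581]
eef_rot: [0.407, 0.914, -0.001, -0.0]
contact_force: [1.4, 2.2, -7.7]
opening: 0.119
finger_force: 25.3
-2.5515801480098834 0.2104898375269726 [ 0.3845 -0.6205  0.0605] [ 1.384   2.1953 -7.7008] (np.float64(42.018983933955994), array([[-0.6694,  0.7429, -0.0012],
       [ 0.7429,  0.6694, -0.0006],
       [ 0.0004, -0.0013, -1.    ]]))
```

```bash
python3 -m pendant '[[0,-0.43,0.11,0,0,0],[0,-0.43,0.13,0,0,0],[0,-0.42,0.16,0,0,0],[0,-0.42,0.19,0,0,0],[0,-0.39,0.2,0,0,0]]';  python3 -m pendant '[[0,-0.36,0.21,0,0,0],[0,-0.33,0.22,0,0,0],[0,-0.3,0.22,0,0,0],[0,-0.26,0.21,0,0,0],[0,-0.22,0.19,0,0,0]]'; python3 -m pendant '[[0,-0.17,0.16,0,0,0],[0,-0.14,0.14,0,0,0],[0,-0.1,0.1,0,0,0],[0,-0.06,0.06,0,0,0],[0,-0.02,0.02,0,0,0]]';  python3 -m pendant '[[0,0,0,0,0,0],[0,0,0,0,0,0],[0,0,0,0,0,0],[0,0,0,0,0,0],[0,0,0,0,0,0]]'; python3 -c "
from h import *
s=r.get_state(); d=s['tool_pos']-[.5713,.2903,.2634]; print(d[:2]@[.743,.669]/.025,-d[2]/.025, s['moment'],yaws(s))
X=(s['tool_pos'][:2]-[.4838,.2114])@[.743,.669]; h=s['tool_pos'][2]+.019-.085
print('a',np.arctan2(h,.098-X)-np.arctan2(10,197),np.hypot(h,.098-X))
im,dd=optics.snapshot('scene'); im2,_=optics.snapshot('wrist'); cv2.imwrite('pics/f.png',np.hstack([cv2.resize(im[140:290,180:380],(400,300)),cv2.resize(im2,(400,300))]))"
```

```text
clock: 16.53
tool_pos: [0.4855, 0.2133, 0.2387]
eef_rot: [0.407, 0.914, 0.0, -0.0]
contact_force: [4.0, 2.6, -5.8]
opening: 0.119
finger_force: 25.2
clock: 16.95
tool_pos: [0.4588, 0.1894, 0.2128]
eef_rot: [0.406, 0.914, 0.001, 0.0]
contact_force: [3.2, 5.0, -6.3]
opening: 0.118
finger_force: 25.2
clock: 17.37
tool_pos: [0.45, 0.1815, 0.201]
eef_rot: [0.406, 0.914, 0.001, 0.0]
contact_force: [2.1, 4.2, -5.5]
opening: 0.116
finger_force: 25.0
clock: 17.78
tool_pos: [0.4501, 0.1816, 0.2012]
eef_rot: [0.406, 0.914, 0.001, 0.0]
contact_force: [3.0, 4.2, -5.3]
opening: 0.117
finger_force: 25.1
-6.509523471528059 2.487592954341089 [ 0.9729 -0.6603 -0.026 ] (np.float64(42.05216753212074), array([[-0.6698,  0.7425,  0.0012],
       [ 0.7425,  0.6698,  0.0016],
       [ 0.0004,  0.0019, -1.    ]]))
a 0.706892122638151 0.19675888894133772
```

View pics/f.png

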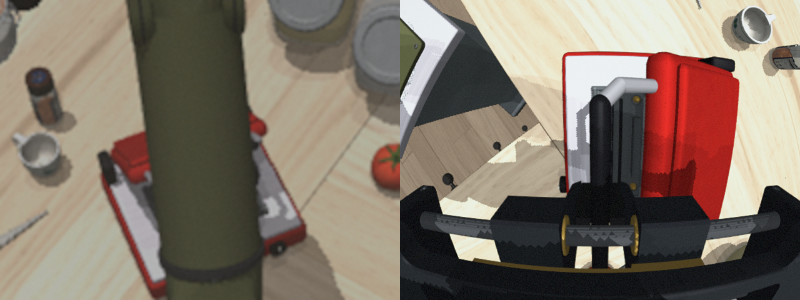

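The lid is held at about 40.3° (a ≈ 0.70–0.71) with the plate still seated under it, and the bystanders haven't moved. Handing in.

```bash
python3 -c "
from h import *
print(r.finish_job())"
```

```text
the job is handed in; nothing more can be done
None
```

The plate is seated flush over both pins and released, and I handed the job in with the lid still gripped at about 40° (estimated 0.70–0.71 rad), at about 18 s on the clock; the tomato, mug and jar were left where they were.

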